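# Close the swing-strap quick clamp on the copper bar

## Task

Clamp the copper bar in the quick-clamp fixture: with a finger, push the swung-out steel strap round until it rests against its stop pin over the bar, and only then press the black cam lever fully down so that the pad bears on the bar. This is all pushing: do not lift or shift the bar, and do not disturb the tools and parts around the fixture.

Things in the scene. Friction and masses are not known exactly. Their poses are not given: they have to be found in the camera images.
- clamp_base: Quick-clamp fixture, fixed on the bench: dark steel plate 170 x 200 x 12 mm with low rails (19 mm above the bench) round the copper bar. Origin on the bench, on the axis of the upright swing post, z up. Plate: x +-85, y -60 to +140 mm. The bar lies along x, its middle at y = +90 mm. The strap's stop pin (12 mm thick, 56 mm tall) stands at x = +21.5, y = +42 mm.
- strap (a joint): Angle of the clamp strap about the post's vertical axis. 0: home over the bar, pointing along the fixture's +y, against the stop pin (solid end stop). Grows anticlockwise seen from above (at 1.57 it points along the fixture's -x); starts between 0.75 and 1.2. Friction 0.15 N m: it stays where it is left.
- strap_push (a point): On the edge of the level steel strap to be pushed (away from the stop pin), 115 mm from the post's axis, 52 mm above the bench; x axis across the strap in the push direction, y axis to its nose. Strap: 28 mm wide, from 46 to 58 mm above the bench, round nose ending 130 mm from the post's axis; it carries the spindle 90 mm from the axis (top up to 88 mm above the bench) and the lever over the post.
- lever_pivot (a point): Middle of the cam lever's pin, on the post's axis, 82 mm above the bench; turns with the strap: its y axis points along the strap to the nose, its x axis along the pin.
- cam_lever (a joint): Angle of the cam lever about its level pin: 0 fully down (level, pointing away from the strap's nose, solid end stop), grows as it is raised; starts between 0.75 and 1.1. Stays where it is left (friction 0.22 N m); pressing it down takes about 3 to 6 N at the handle and drives the pad on to the bar.
- lever_grip (a point): On the upper face of the lever's black handle, 85 mm along the lever from the pin and 10 mm above the pin's line; moves with the lever. Handle: 24 mm wide, 12 mm thick, from 47 to 111 mm from the pin. y axis along the lever back to the pin, z axis out of the upper face. With the lever down this point is 92 mm above the bench.
- pad: Round black pressure pad, 20 mm across, under the strap, 90 mm from the post's axis; sprung. Its origin lies on the spindle, level with the strap's underside, when the lever is down.
- copper_bar: Loose copper bar 120 x 30 x 10 mm, flat in the nest, its top 22 mm above the bench. Origin at the middle of its underside, y axis along its length. Only to be clamped, not moved.
- pliers: Bystander: combination pliers lying flat, 58 x 200 x 13 mm, origin under the middle, y axis along its length.
- alu_block: Bystander: aluminium block 30 x 50 x 25 mm, origin at the middle of its underside.
- ceramic_cup: Bystander: small pinkish ceramic nozzle standing upright, 19 mm across and 42 mm tall, origin at the middle of its underside.
- marker: Bystander: marker pen 131 mm long and 17 mm thick, lying flat, origin under its middle, y axis along its length.
Things that resemble listed ones, but are neither listed nor needed, are in the scene too. What is meant by the copper_bar is not yellow, and is the smaller of those in its own colour.

How it is judged:
By the outcome, as a careful person would: the job done as asked, in the order asked, and still so for the second after the job is handed in, with the robot touching nothing.
It also fails if it takes over 58 s, if anything falls off the work surface, if the arm or the gripper's body presses on something with over 40 N, if the wrist force passes 120 N, or if a joint passes its speed limit or range.

## Robot

A 6-joint arm with a two-finger parallel gripper is mounted at the origin on a cart in front of the work surface, level with it; the furniture and walls round the work are solid. World frame = base frame: x ahead of the robot, y to its left, z up, the work surface at z = 0. Lengths are in mm, angles in rad, forces in N, time in s.
With the tool pointing down it reaches from about 425 to 925 mm from the base axis. Payload 12.5 kg.
Tool frame: the origin (TCP) lies where the fingers leave the gripper's body, on its centre line; the fingertips stand 73 mm ahead of it and the grasp point (between the pads) lies 54 mm ahead of it; z points along the fingers, y is the direction in which the jaws open and shut (so a half turn about z gives the same grasp; the last joint's range is limited). The gripper opens to 85 mm and grips with 20 to 120 N. Pads are 22 mm wide; open, the fingers measure 114 mm over their backs; the gripper's body (76 mm by 85 mm) begins 54 mm behind the grasp point. The pads swing forward as they close: fully open they stand 13 mm farther back than shut.
Start: joints at [1.165, 0.491, 1.559, -0, 1.092, -0.106], TCP at [184.56, 597.138, 303.927] pointing down, gripper open.
Joint ranges: [-3.1, 3.1], [-0.84, 2.19], [0.05, 2.79], [-1.13, 4.28], [0.06, 2.93], [-2.69, 2.69]. Speed limits (rad/s): [2.22, 2.22, 2.79, 3.14, 3.14, 3.14].

## Interface

Orientations are given as a 3x3 rotation matrix whose columns are the frame's x, y, z axes.
In Python, from plant import env, imaging gives the robot as it stands.
- The arm moves only by the tool move_arm, never from a script. Its argument "motion" is a list of rows, each an object of numbers: "x", "y", "z": the shift along the tool's x, y, z in m; "yaw": the turn about the tool's z in units of 6 degrees (1.0 is 6 degrees). In form: [{"x": .., "y": .., "z": .., "yaw": ..}, ...]. A call has 1 to 5 rows; each row is the pose to reach, as a shift and turn from the pose measured when the call began, along the tool's axes at that moment; what a row does not reach only later rows make up. A row lasts 1/12 s, in which the tool goes at most 41.7 mm and 7.16 degrees, less where a joint would pass 70% of its speed; a pose out of reach is approached as far as the arm can. A call with a gripper value outside its range is refused whole. "hand" is the finger opening in m, from 0 to 0.0854, set as the call begins (left out, the last holds). The fingers move at their own pace and stop on an object; "squeeze" is the grip in N (left out, the last holds). Time passes only in rows, so rows that repeat a pose let the fingers close. It gives the time, the measured TCP pose, the force and the opening at its end, in the units of the state.
- env.read_state(): the state, without advancing time (a new reading comes with each control period).
- imaging.capture(name): name is "scene" or "top"; returns a dict with "color" (420x560x3 uint8, red, green, blue), "fov_y" (degrees; the focal length in pixels is half the picture's height over the tangent of half this angle, whatever the lens; pixels are square), "cx", "cy" (the principal point, pixels), "world_from_camera" (4x4, takes a point from camera to world coordinates). Camera axes: x right, y down, z forward; pixel columns grow to the right and rows downward; lengths in mm; the calibration is good to about 2 mm. A picture is of the moment at which its call begins. There is no depth.
- env.close_job(): hands the job in, once; it reports no verdict.
Trained networks look in the newest picture that a camera, given by its name, has taken for a name from the list of things; names that differ only in an ending like _2 or _b are one class to them, and where a whole thing is asked for, a point or a joint stands for the part that bears it (a point fixed in the world has none). Each returns a list of dicts, best first, with "conf" (0 to 1); they miss things now and then, are a little off and sometimes report something else, mostly with a low value. They report only what shows in the picture. A call takes as long as a camera call. They do not tell look-alikes from the thing itself.
- imaging.recognise(camera, query): "extent" ([centre column, centre row, width, height] in pixels, round what is visible of it).
- imaging.cut_out(camera, query): "region" (420x560 bool, what is visible of it) and "extent" ([centre column, centre row, width, height] in pixels, round what is visible of it).
The state is a dict: "clock": time; "joint_pos": joint angles; "joint_vel": joint speeds; "joint_efforts": joint torques, N m; "tcp_pos": TCP position; "tcp_rot": TCP orientation; "force": force on the tool from outside, world axes, zero at the start; "ft_torque": the same for the moment, N m; "opening": finger opening in mm.
Only numpy, scipy, OpenCV 4.12 (cv2) and the standard library are available. Lean on these libraries where they do the work, as an engineer would, in place of code of your own. Each camera call takes 0.05 s, during which the arm holds its last target.

## Working session

There is one attempt and no reset: what is moved stays moved. The work goes in short steps, Python scripts to look and compute and a tool call to move; the robot and the scene stay as the last step left them, time stands still between calls to the robot, and variables do not carry over. Pictures are saved under pics/ and viewed, and the job is handed in when it is done.

Besides the shell and the picture viewer there is one more tool, called after "Request:" by a JSON object that holds its "name" and its "arguments". move_arm: Moves the arm, as the interface text tells. Its arguments: {"type":"object","properties":{"motion":{"type":"array"},"hand":{"type":"number"},"squeeze":{"type":"number"}},"required":["motion"]}

```bash
mkdir -p pics; ls; cat > h.py <<'E'
import sys
sys.path.insert(0,'.')
from plant import env, imaging
import numpy as np, cv2
def cap(n,fn=None):
    d=imaging.capture(n)
    if fn: cv2.imwrite('pics/'+fn,cv2.cvtColor(d['color'],cv2.COLOR_RGB2BGR))
    return d
def f(d): return d['color'].shape[0]/2/np.tan(np.radians(d['fov_y'])/2)
def ray(d,u,v):
    T=np.array(d['world_from_camera']); k=f(d)
    r=T[:3,:3]@np.array([(u-d['cx'])/k,(v-d['cy'])/k,1]); return T[:3,3],r
def atz(d,u,v,z):
    o,r=ray(d,u,v); return o+r*(z-o[2])/r[2]
def proj(d,p):
    T=np.array(d['world_from_camera']); q=T[:3,:3].T@(np.array(p)-T[:3,3]); k=f(d)
    return np.array([d['cx']+k*q[0]/q[2], d['cy']+k*q[1]/q[2]])
E
python3 - <<'E'
from h import *
for n in ('scene','top'):
    d=cap(n,n+'0.png'); print(n,d['fov_y'],d['cx'],d['cy'],np.round(d['world_from_camera'],3).tolist())
    for q in ('clamp_base','strap','strap_push','cam_lever','lever_grip','copper_bar','pad','pliers','alu_block','ceramic_cup','marker'):
        print(q,[(round(r['conf'],2),np.round(r['extent']).tolist()) for r in imaging.recognise(n,q)])
print(env.read_state())
E
```

```text
pics
scene 45.078781433140094 280.65128510000415 213.05807253834158 [[0.813, -0.449, 0.37, 169.433], [-0.581, -0.609, 0.539, -622.049], [-0.017, -0.654, -0.757, 955.776], [0.0, 0.0, 0.0, 1.0]]
clamp_base [(0.76, [297.0, 267.0, 104.0, 93.0])]
strap [(0.79, [292.0, 253.0, 87.0, 39.0])]
strap_push [(0.68, [292.0, 252.0, 93.0, 42.0]), (0.55, [320.0, 245.0, 39.0, 30.0])]
cam_lever [(0.54, [319.0, 243.0, 34.0, 25.0])]
lever_grip [(0.71, [320.0, 245.0, 39.0, 30.0]), (0.16, [291.0, 241.0, 41.0, 22.0])]
copper_bar [(0.86, [202.0, 223.0, 65.0, 35.0]), (0.8, [208.0, 302.0, 51.0, 26.0]), (0.66, [289.0, 241.0, 46.0, 22.0])]
pad []
pliers [(0.65, [351.0, 354.0, 96.0, 39.0])]
alu_block [(0.72, [362.0, 259.0, 14.0, 22.0])]
ceramic_cup [(0.39, [337.0, 218.0, 6.0, 16.0])]
marker [(0.53, [271.0, 214.0, 47.0, 29.0])]
top 54.82690421531802 277.94679472049955 209.2897445859438 [[-0.007, -0.989, 0.148, 453.387], [-1.0, 0.005, -0.014, 32.281], [0.013, -0.148, -0.989, 940.871], [0.0, 0.0, 0.0, 1.0]]
clamp_base [(0.74, [330.0, 219.0, 112.0, 86.0])]
strap [(0.93, [340.0, 221.0, 89.0, 70.0])]
strap_push [(0.88,
[... 562 characters left out ...]
1.24517675e-05,
        1.09170144e+00, -1.05569380e-01]), 'joint_vel': array([ 0.00184865,  0.00183153, -0.00020227,  0.00113261, -0.00018623,
        0.00093231]), 'joint_efforts': array([-1.21941346e-03, -6.18296385e+01, -2.61834776e+01, -1.41618175e-04,
        4.51376127e-04, -3.57635628e-06]), 'tcp_pos': array([184.53577731, 597.14948978, 303.91288469]), 'tcp_rot': array([[-9.55403174e-01,  2.95304543e-01,  3.78165163e-05],
       [ 2.95304545e-01,  9.55403173e-01,  6.01059925e-05],
       [-1.83804470e-05,  6.85928451e-05, -9.99999997e-01]]), 'force': array([0.45726315, 1.13032515, 0.91609997]), 'ft_torque': array([-0.01619939, -0.02114529,  0.00627116]), 'opening': 85.65443960195097}
```

```bash
python3 - <<'E'
import cv2
a=cv2.imread('pics/top0.png'); cv2.imwrite('pics/top0c.png',cv2.resize(a[130:290,250:450],None,fx=3.75,fy=3.75,interpolation=cv2.INTER_CUBIC))
a=cv2.imread('pics/scene0.png'); cv2.imwrite('pics/scene0c.png',cv2.resize(a[190:340,200:400],None,fx=4,fy=4,interpolation=cv2.INTER_CUBIC))
E
```

```text
(no output)
```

View pics/top0.png

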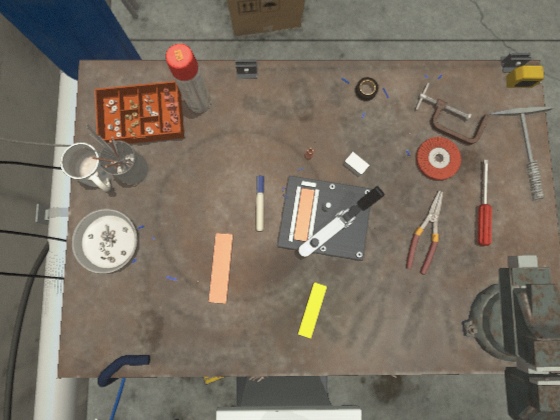

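View pics/top0c.png

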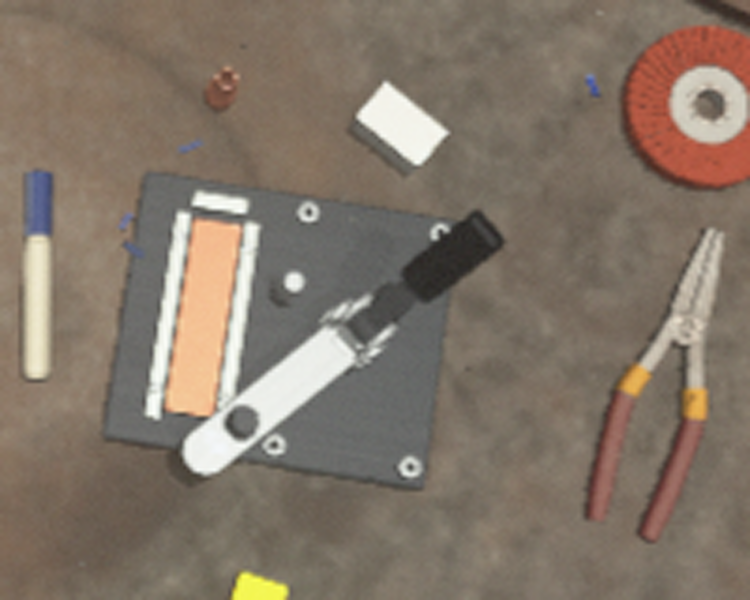

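View pics/scene0c.png

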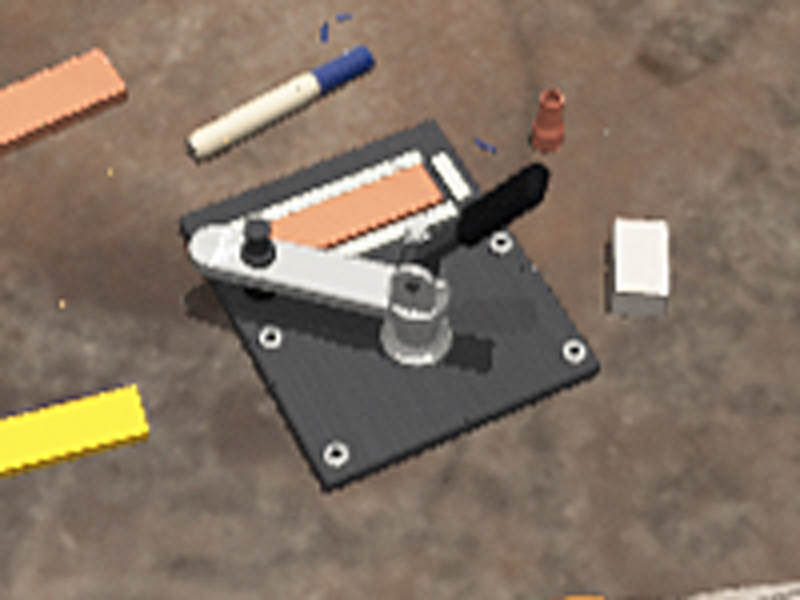

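View pics/scene0.png

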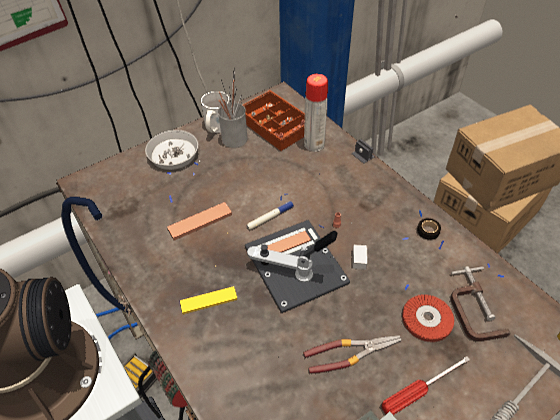

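```bash
cat >> h.py <<'E'
def fitplate(d,px):
    P=np.array([atz(d,u,v,12)[:2] for u,v in px]); L=np.array([[85,140],[85,-60],[-85,-60],[-85,140]],float)
    lc=L.mean(0);pc=P.mean(0); H=(L-lc).T@(P-pc); th=np.arctan2(H[0,1]-H[1,0],H[0,0]+H[1,1])
    R=np.array([[np.cos(th),-np.sin(th)],[np.sin(th),np.cos(th)]]); t=pc-R@lc
    return th,t,R,P-(L@R.T+t)
E
python3 - <<'E'
from h import *
d=imaging.capture('top')
px=[(250+a/3.75,130+b/3.75) for a,b in [(148,172),(455,220),(422,488),(106,438)]]
th,t,R,e=fitplate(d,px); print('top',th,t,e.round(1).tolist())
W=lambda p:np.r_[R@np.array(p[:2],float)+t,p[2]]
Rt=d
# strap nose end / spindle top
g=lambda a,b:(250+a/3.75,130+b/3.75)
for nm,p,z in (('spindle',(242,421),88),('nosecentreish',(203,458),58),('pin top',(295,282),56),('handle end',(490,228),0)):
    q=atz(d,*g(*p),z)[:2]; l=R.T@(q-t); print(nm,q.round(1),l.round(1),np.hypot(*l).round(1),np.arctan2(-l[0],l[1]).round(3))
# lever: project for angles
cols=[]
s=cap('scene'); 
import itertools
for phi in (0.85,0.9,0.95,1.0):
  for a in (0.75,0.9,1.1):
    e=np.array([-np.sin(phi),np.cos(phi)]) # strap dir local
    r=111; 
    p=np.r_[-e*r*np.cos(a),82+r*np.sin(a)]
    u=proj(d,W(p)); v=proj(s,W(p))
    print(phi,a,((u-[250,130])*3.75).round(), ((v-[200,190])*4).round())
for p in [(85,140,12),(85,-60,12),(-85,-60,12),(-85,140,12),(21.5,42,56),(0,0,58)]:
    print(((proj(s,W(p))-[200,190])*4).round())
E
```

```text
top -0.16299514836287488 [ 566.35488004 -130.11073211] [[-1.3, -2.7], [-0.4, 3.0], [1.2, 2.4], [0.4, -2.7]]
spindle [510.4 -56.3] [-67.2  63.7] 92.6 0.812
nosecentreish [491.1 -36.4] [-89.5  80.3] 120.2 0.839
pin top [594.4 -92.7] [21.6 41.5] 46.7 -0.48
handle end [ 637.3 -225.2] [ 85.4 -82.3] 118.6 -2.338
0.85 0.75 [510. 207.] [583. 211.]
0.85 0.9 [498. 217.] [560. 192.]
0.85 1.1 [477. 235.] [524. 170.]
0.9 0.75 [504. 201.] [584. 205.]
0.9 0.9 [494. 212.] [561. 187.]
0.9 1.1 [474. 231.] [525. 166.]
0.95 0.75 [499. 196.] [585. 198.]
0.95 0.9 [489. 207.] [562. 181.]
0.95 1.1 [471. 228.] [526. 162.]
1.0 0.75 [493. 190.] [585. 192.]
1.0 0.9 [484. 203.] [562. 176.]
1.0 1.1 [467. 225.] [526. 158.]
[433. 117.]
[605. 365.]
[328. 488.]
[177. 218.]
[417. 226.]
[419. 294.]
```

```bash
cat >> h.py <<'E'
TH=-0.163; T0=np.array([566.35,-130.1]); RL=np.array([[np.cos(TH),-np.sin(TH)],[np.sin(TH),np.cos(TH)]])
def L2W(x,y,z): return np.r_[RL@np.array([x,y],float)+T0,z]
def W2L(p): return np.r_[RL.T@(np.array(p[:2])-T0),p[2]]
def shift(p,psi=None,s=None):
    s=s or env.read_state(); R=np.array(s['tcp_rot']); d=R.T@(np.array(p)-s['tcp_pos'])/1000
    now=np.arctan2(R[1,0],R[0,0]); yw=0 if psi is None else np.degrees((now-psi+np.pi)%(2*np.pi)-np.pi)/6
    return d.round(4).tolist(), round(float(yw),2)
def pushpose(phi,r=115,gap=0,ztip=42):
    e=np.array([-np.sin(phi),np.cos(phi)]); p=np.array([np.cos(phi),np.sin(phi)])
    c=e*r-(14+14.5+gap)*p
    return L2W(c[0],c[1],ztip+73), np.pi/2+phi+TH
E
python3 - <<'E'
from h import *
P,psi=pushpose(0.83,115,25); print(P,psi)
print(shift([480,250,300],psi)); print(shift([P[0],P[1],300],psi))
E
```

```text
[453.1734124  -72.84347182 115.        ] 2.237796326794897
([-0.3848, -0.2444, 0.0039], 5.77)
([-0.4545, -0.5608, 0.0039], 5.77)
```

Request:
{"name": "move_arm", "arguments": {"motion": [{"x": -0.385,"y": -0.245,"z": 0,"yaw": 1},{"x": -0.385,"y": -0.245,"z": 0,"yaw": 2},{"x": -0.385,"y": -0.245,"z": 0,"yaw": 3},{"x": -0.385,"y": -0.245,"z": 0,"yaw": 4},{"x": -0.385,"y": -0.245,"z": 0,"yaw": 5.8}], "hand": 0, "squeeze": 40}}

```text
clock: 1.72
tcp_pos: [320.2, 436.8, 304.1]
tcp_rot: [[-0.661, 0.75, 0.0], [0.75, 0.661, 0.0], [0.0, 0.0, -1.0]]
force: [0.7, 0.1, 0.3]
opening: 25.4
```

```bash
python3 - <<'E'
from h import *
P,psi=pushpose(0.83,115,25); s=env.read_state(); print(s['clock'],s['tcp_pos'],s['opening'],s['joint_pos'])
print(shift([480,250,300],psi)); print(shift([P[0],P[1],300],psi))
E
```

```text
1.7167 [320.23706597 436.80552177 304.06734686] 25.437653967271732 [ 8.16205760e-01  3.72505475e-01  1.76369617e+00 -1.14918476e-05
  1.00493437e+00  9.34842967e-02]
([-0.2458, -0.0037, 0.0041], 0.53)
([-0.4702, -0.2374, 0.0039], 0.53)
```

Request:
{"name": "move_arm", "arguments": {"motion": [{"x": -0.246,"y": -0.004,"z": 0,"yaw": 0.5},{"x": -0.246,"y": -0.004,"z": 0,"yaw": 0.5},{"x": -0.246,"y": -0.004,"z": 0,"yaw": 0.5},{"x": -0.246,"y": -0.004,"z": 0,"yaw": 0.5},{"x": -0.246,"y": -0.004,"z": 0,"yaw": 0.5}]}}

```text
clock: 2.13
tcp_pos: [455.4, 277.9, 304.3]
tcp_rot: [[-0.621, 0.784, 0.001], [0.784, 0.621, 0.001], [-0.0, 0.001, -1.0]]
force: [1.5, 1.3, -0.4]
opening: -0.2
```

```bash
python3 - <<'E'
from h import *
P,psi=pushpose(0.83,115,25); s=env.read_state(); print(s['clock'],s['tcp_pos'],s['opening'],s['joint_pos'])
print(shift([P[0],P[1],300],psi))
E
```

```text
2.1333 [455.42175849 277.89576942 304.26433789] -0.17735465428533645 [ 4.23978537e-01  3.60758377e-01  1.78248288e+00  2.26679942e-04
  9.97476161e-01 -2.46556129e-01]
([-0.2734, -0.2197, 0.0041], 0.03)
```

Request:
{"name": "move_arm", "arguments": {"motion": [{"x": -0.273,"y": -0.22,"z": 0,"yaw": 0},{"x": -0.273,"y": -0.22,"z": 0,"yaw": 0},{"x": -0.273,"y": -0.22,"z": 0,"yaw": 0},{"x": -0.273,"y": -0.22,"z": 0,"yaw": 0},{"x": -0.273,"y": -0.22,"z": 0,"yaw": 0}]}}

```text
clock: 2.55
tcp_pos: [453.0, 69.5, 304.3]
tcp_rot: [[-0.622, 0.783, 0.001], [0.783, 0.622, 0.0], [-0.0, 0.001, -1.0]]
force: [1.4, -0.7, -0.1]
opening: 0.1
```

```bash
python3 - <<'E'
from h import *
P,psi=pushpose(0.83,115,25); s=env.read_state()
print(shift([P[0],P[1],160],psi))
E
```

```text
([-0.1116, -0.0885, 0.1442], 0.03)
```

Request:
{"name": "move_arm", "arguments": {"motion": [{"x": -0.112,"y": -0.088,"z": 0.144,"yaw": 0},{"x": -0.112,"y": -0.088,"z": 0.144,"yaw": 0},{"x": -0.112,"y": -0.088,"z": 0.144,"yaw": 0},{"x": -0.112,"y": -0.088,"z": 0.144,"yaw": 0},{"x": -0.112,"y": -0.088,"z": 0.144,"yaw": 0}]}}

```text
clock: 2.97
tcp_pos: [453.5, -74.5, 158.9]
tcp_rot: [[-0.621, 0.784, 0.002], [0.784, 0.621, 0.0], [-0.001, 0.002, -1.0]]
force: [-0.1, -0.2, -0.6]
opening: -0.1
```

```bash
python3 - <<'E'
from h import *
P,psi=pushpose(0.83,115,25); s=env.read_state()
print(s['clock'],s['tcp_pos'],shift(P,psi))
for n in('top','scene'): 
  d=cap(n,n+'1.png'); print(proj(d,s['tcp_pos']-[0,0,73]))
a=cv2.imread('pics/top1.png'); cv2.imwrite('pics/top1c.png',cv2.resize(a[130:290,250:450],None,fx=3.75,fy=3.75,interpolation=cv2.INTER_CUBIC))
a=cv2.imread('pics/scene1.png'); cv2.imwrite('pics/scene1c.png',cv2.resize(a[190:340,200:400],None,fx=4,fy=4,interpolation=cv2.INTER_CUBIC))
E
```

```text
2.9667 [453.48338352 -74.52330397 158.90151635] ([0.0015, 0.0007, 0.0439], 0.03)
[323.69042974 269.49665334]
[245.89548161 264.34666382]
```

View pics/top1c.png

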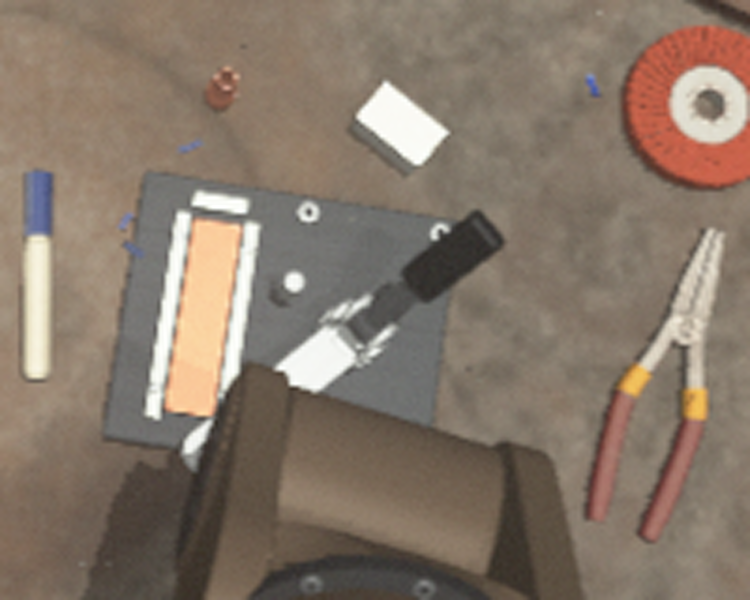

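View pics/scene1c.png

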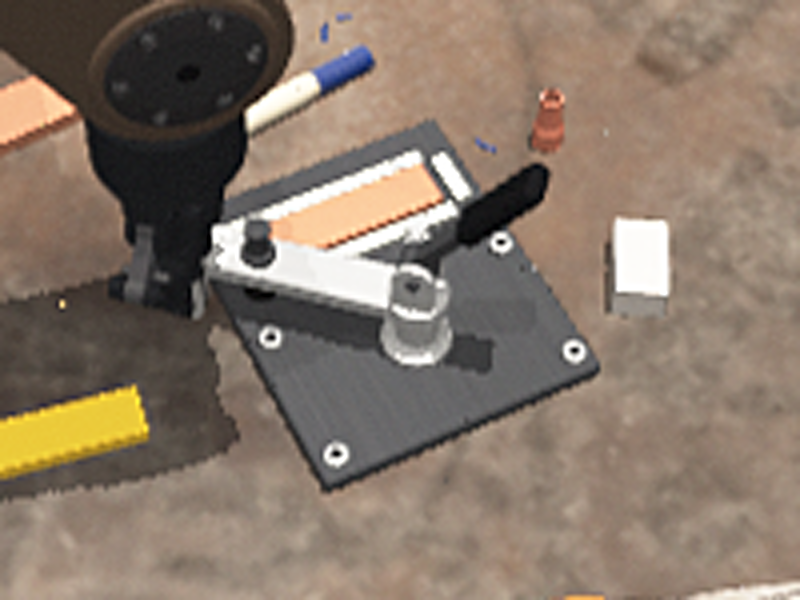

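Request:
{"name": "move_arm", "arguments": {"motion": [{"x": 0.0015,"y": 0,"z": 0.044,"yaw": 0},{"x": 0.0015,"y": 0,"z": 0.044,"yaw": 0},{"x": 0.0015,"y": 0,"z": 0.044,"yaw": 0}]}}

```text
clock: 3.32
tcp_pos: [451.4, -73.7, 112.2]
tcp_rot: [[-0.619, 0.785, -0.007], [0.785, 0.619, 0.003], [0.007, -0.004, -1.0]]
force: [-0.4, -0.4, -1.0]
opening: 0.2
```

```bash
python3 - <<'E'
from h import *
s=env.read_state(); print(s['clock'],s['tcp_pos'],s['force'])
for a,g in ((.83,10),(.83,0),(.78,0),(.72,0),(.66,0),(.6,0),(.54,0)):
  P,psi=pushpose(a,115,g); print(a,g,shift(P,psi,s))
E
```

```text
3.3167 [451.42489379 -73.67427414 112.16185785] [-0.35852922 -0.35260855 -1.03317012]
0.83 10 ([-0.0004, 0.0169, -0.0029], 0.0)
0.83 0 ([-0.0004, 0.0269, -0.0029], 0.0)
0.78 0 ([0.0009, 0.0327, -0.003], 0.48)
0.72 0 ([0.002, 0.0397, -0.003], 1.05)
0.66 0 ([0.0027, 0.0467, -0.003], 1.63)
0.6 0 ([0.003, 0.0538, -0.003], 2.2)
0.54 0 ([0.0029, 0.061, -0.003], 2.77)
```

Request:
{"name": "move_arm", "arguments": {"motion": [{"x": 0,"y": 0.012,"z": -0.003,"yaw": 0},{"x": 0,"y": 0.02,"z": -0.003,"yaw": 0},{"x": 0,"y": 0.027,"z": -0.003,"yaw": 0.1},{"x": 0.001,"y": 0.034,"z": -0.003,"yaw": 0.6},{"x": 0.002,"y": 0.04,"z": -0.003,"yaw": 1.05}]}}

```text
clock: 3.73
tcp_pos: [482.7, -46.3, 116.5]
tcp_rot: [[-0.527, 0.85, -0.005], [0.85, 0.528, 0.002], [0.005, -0.003, -1.0]]
force: [-0.5, -0.3, 0.5]
opening: 0.3
```

```bash
cat > look.py <<'E'
import sys
from h import *
k=sys.argv[1]
s=env.read_state(); print(s['clock'],s['tcp_pos'],s['force'],s['joint_pos'].round(2))
for a in sys.argv[2:]:
  P,psi=pushpose(float(a)); print(a,shift(P,psi,s))
for n,(r,c,w,h,z) in {'top':(130,250,200,150,2),'scene':(190,200,200,150,4)}.items():
  d=imaging.capture(n); a=cv2.cvtColor(d['color'],cv2.COLOR_RGB2BGR); cv2.imwrite(f'pics/{n}{k}.png',a)
  cv2.imwrite(f'pics/{n}{k}c.png',cv2.resize(a[r:r+h,c:c+w],None,fx=4,fy=4,interpolation=cv2.INTER_CUBIC))
E
python3 look.py 2 .66 .6 .54 .48 .42 .36 .3
```

```text
3.7333 [482.73612128 -46.34365467 116.47490446] [-0.46738003 -0.33221682  0.47265034] [-0.23  0.59  2.06  0.    0.49 -0.79]
.66 ([0.0012, 0.0051, 0.0015], 0.56)
.6 ([0.0023, 0.0122, 0.0015], 1.13)
.54 ([0.003, 0.0192, 0.0014], 1.71)
.48 ([0.0032, 0.0264, 0.0014], 2.28)
.42 ([0.003, 0.0335, 0.0014], 2.85)
.36 ([0.0024, 0.0405, 0.0014], 3.42)
.3 ([0.0014, 0.0476, 0.0013], 4.0)
```

View pics/scene2c.png

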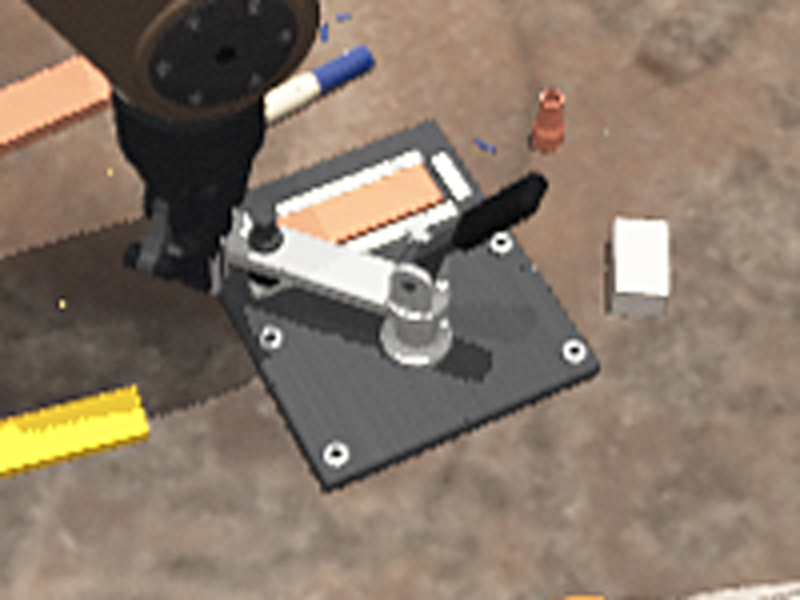

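The strap has begun to swing (nose now at about crop (245,245), was (205,250)); the finger bears on its edge near the nose with little force. I'll carry on.

Request:
{"name": "move_arm", "arguments": {"motion": [{"x": 0.001,"y": 0.006,"z": 0.001,"yaw": 0.6},{"x": 0.002,"y": 0.013,"z": 0.001,"yaw": 1.2},{"x": 0.003,"y": 0.02,"z": 0.001,"yaw": 1.8},{"x": 0.003,"y": 0.027,"z": 0.001,"yaw": 2.3},{"x": 0.003,"y": 0.0335,"z": 0.001,"yaw": 2.85}]}}

```text
clock: 4.25
tcp_pos: [509.8, -25.5, 116.0]
tcp_rot: [[-0.256, 0.967, -0.004], [0.967, 0.256, 0.002], [0.003, -0.003, -1.0]]
force: [-1.9, -1.3, 1.3]
opening: -0.0
```

```bash
python3 look.py 3 .36 .3 .24 .18 .12 .06 .03 0
```

```text
4.25 [509.7956667  -25.5051971  115.98477927] [-1.92248333 -1.33259872  1.33356387] [-0.18  0.62  2.    0.    0.53 -0.44]
.36 ([0.001, 0.0066, 0.001], 0.59)
.3 ([0.002, 0.0136, 0.0009], 1.17)
.24 ([0.0027, 0.0207, 0.0009], 1.74)
.18 ([0.0029, 0.0278, 0.0009], 2.31)
.12 ([0.0027, 0.0349, 0.0009], 2.88)
.06 ([0.002, 0.042, 0.0008], 3.46)
.03 ([0.0016, 0.0455, 0.0008], 3.74)
0 ([0.001, 0.049, 0.0008], 4.03)
```

View pics/scene3c.png

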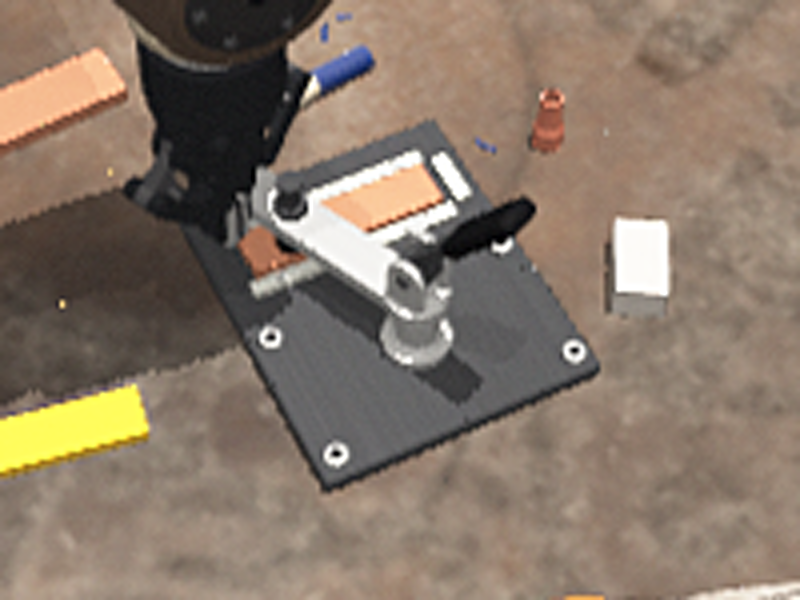

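Request:
{"name": "move_arm", "arguments": {"motion": [{"x": 0.001,"y": 0.007,"z": 0.001,"yaw": 0.6},{"x": 0.002,"y": 0.014,"z": 0.001,"yaw": 1.2},{"x": 0.003,"y": 0.021,"z": 0.001,"yaw": 1.8},{"x": 0.003,"y": 0.028,"z": 0.001,"yaw": 2.3},{"x": 0.003,"y": 0.035,"z": 0.001,"yaw": 2.9}]}}

```text
clock: 4.77
tcp_pos: [543.1, -13.4, 115.3]
tcp_rot: [[0.042, 0.999, -0.003], [0.999, -0.042, 0.002], [0.002, -0.003, -1.0]]
force: [-1.7, -1.1, 0.6]
opening: -0.2
```

```bash
python3 look.py 4 .06 .03 0 -.03 -.06
```

```text
4.7667 [543.10257235 -13.43148781 115.29068139] [-1.71454943 -1.11030035  0.63072684] [-0.15  0.64  1.92  0.    0.58 -0.11]
.06 ([0.0009, 0.0067, 0.0003], 0.58)
.03 ([0.0015, 0.0102, 0.0003], 0.87)
0 ([0.002, 0.0137, 0.0002], 1.16)
-.03 ([0.0024, 0.0172, 0.0002], 1.44)
-.06 ([0.0027, 0.0208, 0.0002], 1.73)
```

View pics/scene4c.png

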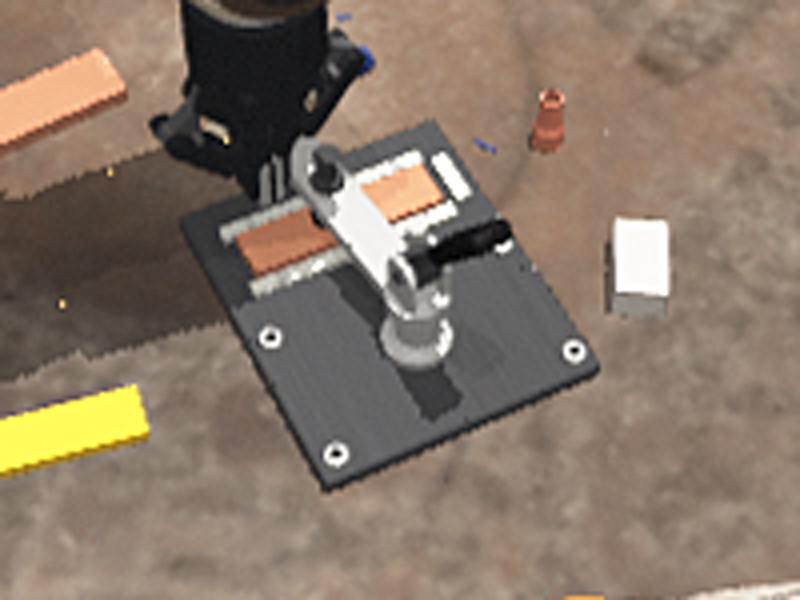

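Request:
{"name": "move_arm", "arguments": {"motion": [{"x": 0.001,"y": 0.004,"z": 0,"yaw": 0.3},{"x": 0.001,"y": 0.007,"z": 0,"yaw": 0.6},{"x": 0.0015,"y": 0.009,"z": 0,"yaw": 0.8},{"x": 0.002,"y": 0.011,"z": 0,"yaw": 1.0},{"x": 0.002,"y": 0.011,"z": 0,"yaw": 1.1}]}}

```text
clock: 5.28
tcp_pos: [554.8, -12.0, 115.4]
tcp_rot: [[0.155, 0.988, -0.002], [0.988, -0.155, 0.002], [0.002, -0.002, -1.0]]
force: [-0.1, 1.1, -0.6]
opening: 0.1
```

Request:
{"name": "move_arm", "arguments": {"motion": [{"x": 0,"y": 0.0015,"z": 0,"yaw": 0},{"x": 0,"y": 0.003,"z": 0,"yaw": 0},{"x": 0,"y": 0.003,"z": 0,"yaw": 0}]}}

```text
clock: 5.53
tcp_pos: [557.9, -12.4, 115.3]
tcp_rot: [[0.154, 0.988, -0.002], [0.988, -0.154, 0.002], [0.002, -0.002, -1.0]]
force: [-0.7, 0.7, 0.0]
opening: 0.2
```

```bash
python3 look.py 5  0 -.03 -.06
```

```text
5.5333 [557.91321902 -12.43778383 115.34988503] [-0.69504157  0.70559487  0.02641878] [-0.14  0.66  1.89  0.    0.6   0.01]
0 ([0.0003, -0.0011, 0.0004], 0.08)
-.03 ([0.001, 0.0024, 0.0003], 0.36)
-.06 ([0.0017, 0.0059, 0.0003], 0.65)
```

View pics/scene5c.png

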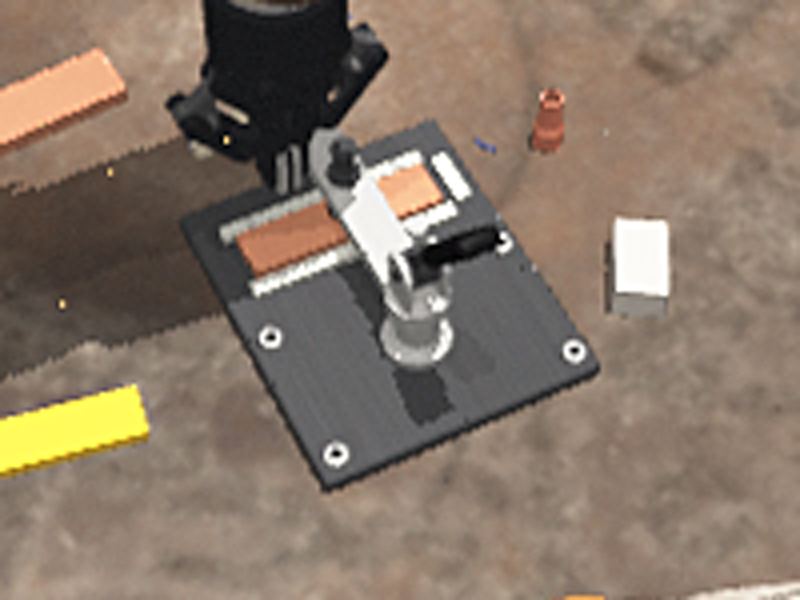

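View pics/top5c.png

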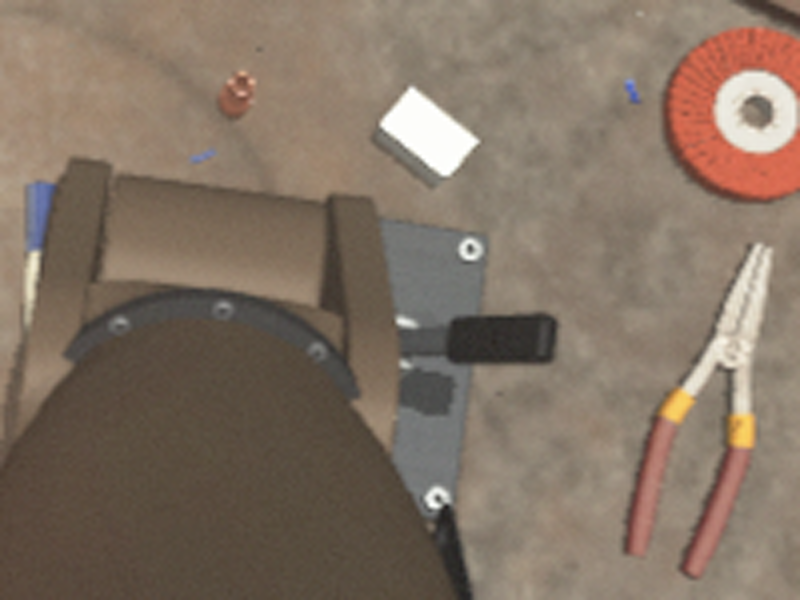

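Request:
{"name": "move_arm", "arguments": {"motion": [{"x": 0,"y": 0.001,"z": 0,"yaw": 0.1},{"x": 0,"y": 0.002,"z": 0,"yaw": 0.1},{"x": 0,"y": 0.003,"z": 0,"yaw": 0.1},{"x": 0,"y": 0.0035,"z": 0,"yaw": 0.1}]}}

```text
clock: 5.97
tcp_pos: [558.9, -12.5, 115.1]
tcp_rot: [[0.165, 0.986, -0.008], [0.986, -0.165, 0.003], [0.002, -0.009, -1.0]]
force: [-14.9, 3.3, 11.3]
opening: 0.1
```

```bash
python3 - <<'E'
from h import *
s=cap('scene','scene6.png')
for phi in (0,.05,.1,.15): 
  e=np.array([-np.sin(phi),np.cos(phi)])
  print(phi,[((proj(s,L2W(*(e*90),88))-[200,190])*4).round(), ((proj(s,L2W(*(e*130),58))-[200,190])*4).round()])
a=cv2.imread('pics/scene6.png')
cv2.imwrite('pics/scene6c.png',cv2.resize(a[190:340,200:400],None,fx=4,fy=4,interpolation=cv2.INTER_CUBIC))
E
```

```text
0 [array([344., 144.]), array([313., 129.])]
0.05 [array([336., 147.]), array([303., 133.])]
0.1 [array([329., 150.]), array([293., 137.])]
0.15 [array([323., 153.]), array([284., 142.])]
```

View pics/scene6c.png

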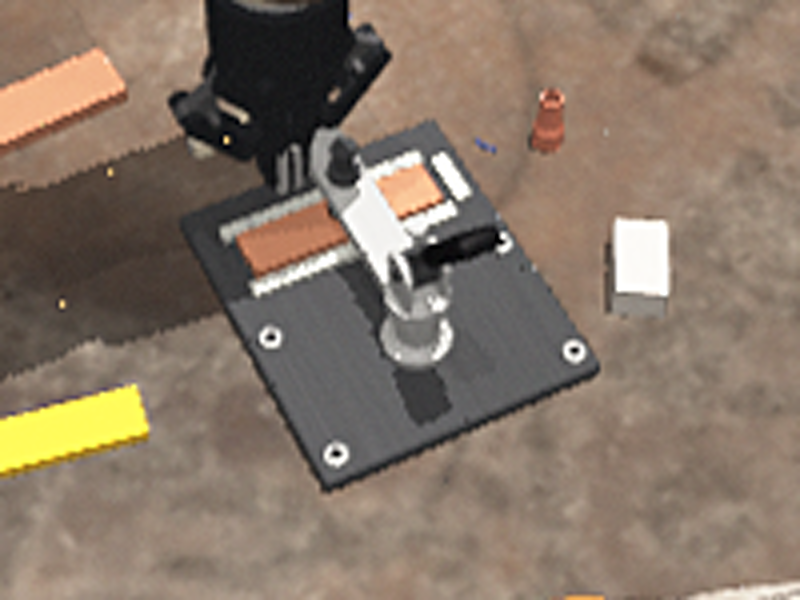

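Request:
{"name": "move_arm", "arguments": {"motion": [{"x": 0,"y": -0.01,"z": 0,"yaw": 0},{"x": 0,"y": -0.035,"z": 0,"yaw": 0},{"x": 0,"y": -0.035,"z": -0.03,"yaw": 0},{"x": 0,"y": -0.035,"z": -0.07,"yaw": 0},{"x": 0,"y": -0.035,"z": -0.11,"yaw": 0}]}}

```text
clock: 6.43
tcp_pos: [524.9, -7.1, 226.4]
tcp_rot: [[0.165, 0.986, -0.01], [0.986, -0.165, 0.003], [0.001, -0.01, -1.0]]
force: [0.5, 0.0, 0.9]
opening: -0.0
```

Request:
{"name": "move_arm", "arguments": {"motion": [{"x": 0,"y": -0.06,"z": -0.06,"yaw": 0},{"x": 0,"y": -0.1,"z": -0.06,"yaw": 0},{"x": 0,"y": -0.1,"z": -0.06,"yaw": 0}]}}

```text
clock: 6.68
tcp_pos: [425.4, 9.4, 288.8]
tcp_rot: [[0.166, 0.986, -0.008], [0.986, -0.166, 0.003], [0.001, -0.008, -1.0]]
force: [0.6, 0.5, 1.2]
opening: -0.1
```

```bash
python3 look.py 7 0
```

```text
6.6833 [425.41193869   9.40891911 288.84086201] [0.58359158 0.47015832 1.20971848] [-0.13  0.23  2.04  0.    0.88  0.03]
0 ([0.0004, 0.1346, 0.1727], -0.03)
```

View pics/scene7c.png

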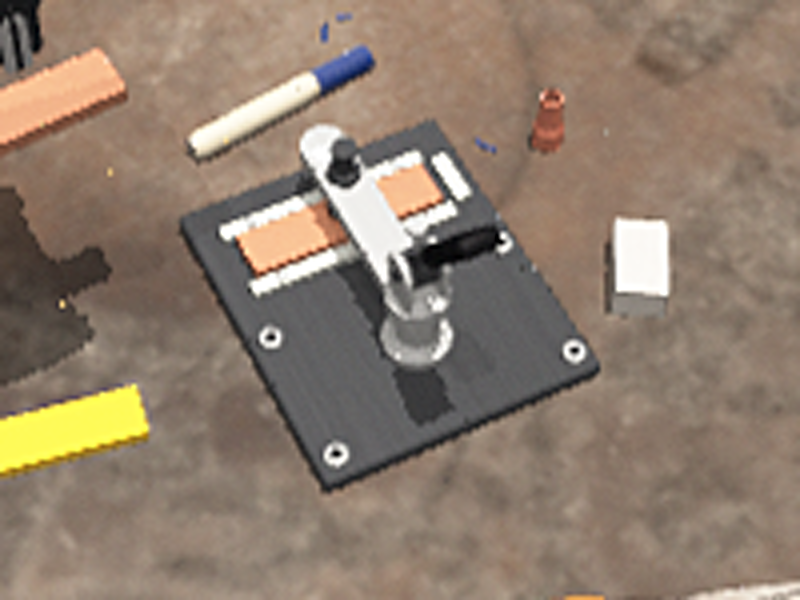

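View pics/top7c.png

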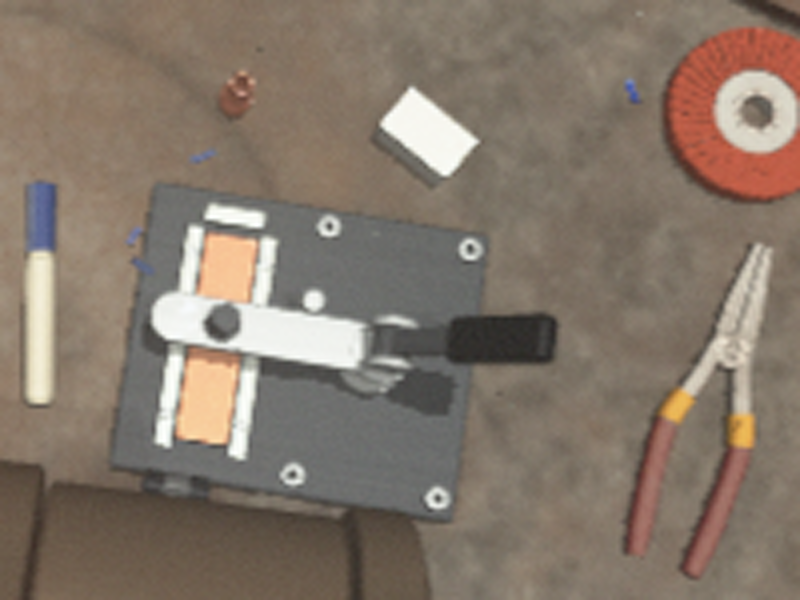

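```bash
cat > lev.py <<'E'
from h import *
d=cap('top'); s=cap('scene')
for a in (0,.75,.85,.95,1.05):
  q=[]
  for r in (111,):
   for h in (10,-2):
    p=L2W(0,-(r*np.cos(a)-h*np.sin(a)),82+r*np.sin(a)+h*np.cos(a))
    q+= [((proj(d,p)-[250,130])*4).round().tolist(), ((proj(s,p)-[200,190])*4).round().tolist()]
  print(a,q)
E
python3 lev.py
python3 - <<'E'
from h import *
st=env.read_state()
for n,p in (('over post hi',(0,5,230)),('a1.1',(0,-18,190))):
  P=L2W(p[0],p[1],p[2]+73); print(n,P,shift(P,np.pi/2+TH,st))
E
```

```text
0 [[603.0, 375.0], [526.0, 419.0], [596.0, 377.0], [524.0, 432.0]]
0.75 [[576.0, 346.0], [496.0, 279.0], [587.0, 351.0], [504.0, 302.0]]
0.85 [[562.0, 341.0], [488.0, 257.0], [576.0, 346.0], [497.0, 280.0]]
0.95 [[546.0, 336.0], [479.0, 235.0], [563.0, 341.0], [489.0, 259.0]]
1.05 [[529.0, 332.0], [470.0, 214.0], [547.0, 337.0], [480.0, 237.0]]
over post hi [ 567.16139584 -125.16627557  303.        ] ([-0.1094, 0.1604, -0.0161], -0.03)
a1.1 [ 563.42897499 -147.86140797  263.        ] ([-0.1324, 0.1608, 0.0239], -0.03)
```

Request:
{"name": "move_arm", "arguments": {"motion": [{"x": -0.03,"y": 0.036,"z": 0,"yaw": 0},{"x": -0.06,"y": 0.07,"z": 0,"yaw": 0},{"x": -0.09,"y": 0.11,"z": 0.005,"yaw": 0},{"x": -0.115,"y": 0.14,"z": 0.01,"yaw": 0},{"x": -0.132,"y": 0.161,"z": 0.024,"yaw": 0}]}}

```text
clock: 7.3
tcp_pos: [564.4, -147.9, 264.0]
tcp_rot: [[0.166, 0.986, -0.005], [0.986, -0.166, 0.002], [0.001, -0.005, -1.0]]
force: [0.4, 0.9, 0.5]
opening: 0.2
```

```bash
cat > lv.py <<'E'
from h import *
st=env.read_state(); print(st['clock'],st['tcp_pos'],W2L(st['tcp_pos']-[0,0,73]).round(1),st['force'])
for a in (1.1,1.0,.9,.8,.7,.6,.5,.4,.3,.2,.1,.05,0):
  r,h=90,10
  P=L2W(0,-(r*np.cos(a)-h*np.sin(a))+11,82+r*np.sin(a)+h*np.cos(a)+73)
  print(a,shift(P,np.pi/2+TH,st))
E
python3 lv.py; python3 look.py 8
```

```text
7.3 [ 564.37112656 -147.85121594  263.96634294] [  0.9 -17.8 191. ] [0.44500668 0.87043373 0.45932977]
1.1 ([-0.0031, -0.0008, 0.0242], -0.04)
1.0 ([-0.0114, -0.0007, 0.0278], -0.04)
0.9 ([-0.0193, -0.0007, 0.0322], -0.04)
0.8 ([-0.0267, -0.0006, 0.0374], -0.04)
0.7 ([-0.0336, -0.0006, 0.0433], -0.04)
0.6 ([-0.0398, -0.0005, 0.0499], -0.04)
0.5 ([-0.0454, -0.0005, 0.057], -0.04)
0.4 ([-0.0502, -0.0004, 0.0647], -0.04)
0.3 ([-0.0543, -0.0004, 0.0728], -0.04)
0.2 ([-0.0575, -0.0003, 0.0812], -0.04)
0.1 ([-0.0598, -0.0002, 0.09], -0.04)
0.05 ([-0.0606, -0.0002, 0.0944], -0.04)
0 ([-0.0613, -0.0002, 0.0989], -0.04)
7.3 [ 564.37112656 -147.85121594  263.96634294] [0.44500668 0.87043373 0.45932977] [-0.37  0.48  1.71 -0.    0.96 -0.2 ]
```

View pics/scene8c.png

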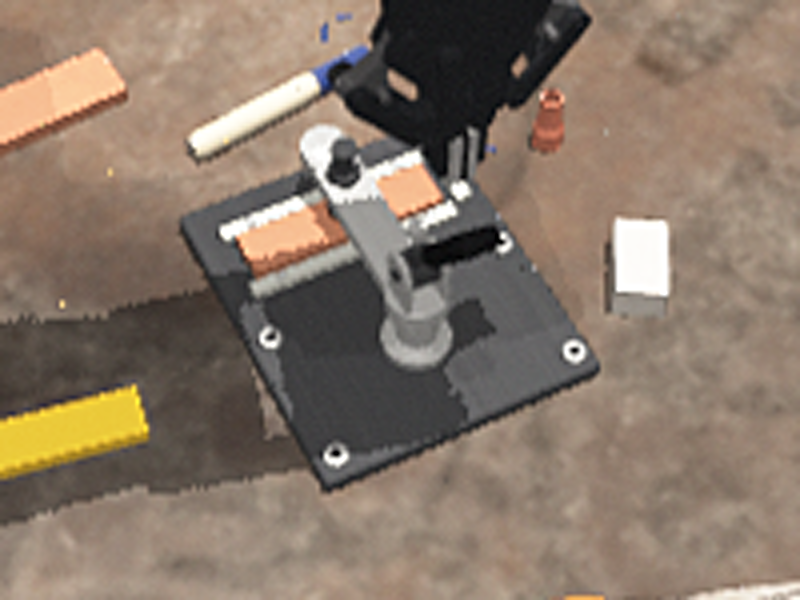

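Request:
{"name": "move_arm", "arguments": {"motion": [{"x": -0.003,"y": -0.001,"z": 0.024,"yaw": 0},{"x": -0.011,"y": -0.001,"z": 0.028,"yaw": 0},{"x": -0.019,"y": -0.001,"z": 0.032,"yaw": 0},{"x": -0.027,"y": -0.001,"z": 0.037,"yaw": 0}]}}

```text
clock: 7.73
tcp_pos: [558.9, -176.1, 223.0]
tcp_rot: [[0.168, 0.986, -0.01], [0.986, -0.168, 0.004], [0.002, -0.01, -1.0]]
force: [0.5, 2.6, 0.1]
opening: 0.1
```

```bash
python3 lv.py; python3 look.py 9
```

```text
7.7333 [ 558.90908167 -176.05278331  223.00128427] [ 1.00e-01 -4.66e+01  1.50e+02] [0.53011575 2.64226471 0.05102185]
1.1 ([0.0257, -0.0004, -0.0167], -0.06)
1.0 ([0.0174, -0.0004, -0.0131], -0.06)
0.9 ([0.0095, -0.0003, -0.0087], -0.06)
0.8 ([0.002, -0.0002, -0.0035], -0.06)
0.7 ([-0.0048, -0.0001, 0.0024], -0.06)
0.6 ([-0.0111, 0.0, 0.0089], -0.06)
0.5 ([-0.0167, 0.0001, 0.016], -0.06)
0.4 ([-0.0215, 0.0003, 0.0237], -0.06)
0.3 ([-0.0255, 0.0004, 0.0318], -0.06)
0.2 ([-0.0287, 0.0005, 0.0403], -0.06)
0.1 ([-0.0311, 0.0006, 0.049], -0.06)
0.05 ([-0.0319, 0.0006, 0.0535], -0.06)
0 ([-0.0326, 0.0007, 0.0579], -0.06)
7.7333 [ 558.90908167 -176.05278331  223.00128427] [0.53011575 2.64226471 0.05102185] [-0.42  0.53  1.74 -0.    0.88 -0.25]
```

View pics/scene9c.png

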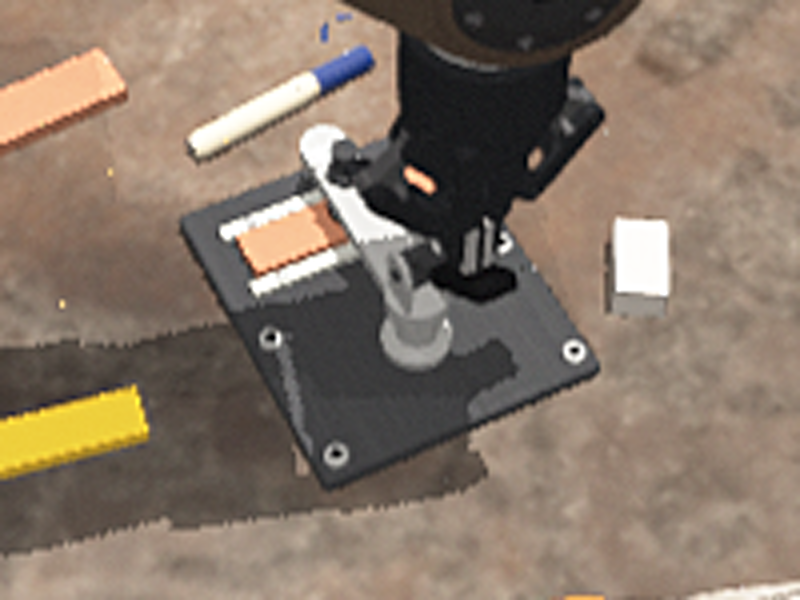

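The lever is going down under the fingertip (handle now at crop (480,285), was (465,240)), and the strap has stayed put. I'll carry on along the arc.

Request:
{"name": "move_arm", "arguments": {"motion": [{"x": -0.005,"y": 0,"z": 0.0025,"yaw": 0},{"x": -0.011,"y": 0,"z": 0.009,"yaw": 0},{"x": -0.0165,"y": 0,"z": 0.016,"yaw": 0},{"x": -0.0215,"y": 0,"z": 0.0235,"yaw": 0},{"x": -0.0255,"y": 0,"z": 0.031,"yaw": 0}]}}

```text
clock: 8.25
tcp_pos: [554.2, -202.6, 191.6]
tcp_rot: [[0.17, 0.985, -0.008], [0.986, -0.17, 0.002], [0.001, -0.009, -1.0]]
force: [3.0, 0.4, 3.2]
opening: 0.1
```

```bash
python3 lv.py|sed -n '1p;8,20p'; python3 look.py 10
```

```text
8.25 [ 554.19598829 -202.6111738   191.59066591] [ -0.2 -73.5 118.6] [3.00361875 0.37088116 3.16863859]
0.5 ([0.0103, 0.0, -0.0153], -0.07)
0.4 ([0.0055, 0.0001, -0.0077], -0.07)
0.3 ([0.0015, 0.0002, 0.0004], -0.07)
0.2 ([-0.0017, 0.0003, 0.0089], -0.07)
0.1 ([-0.004, 0.0004, 0.0176], -0.07)
0.05 ([-0.0049, 0.0005, 0.0221], -0.07)
0 ([-0.0055, 0.0005, 0.0266], -0.07)
8.25 [ 554.19598829 -202.6111738   191.59066591] [3.00361875 0.37088116 3.16863859] [-0.46  0.58  1.75 -0.    0.82 -0.29]
```

View pics/scene10c.png

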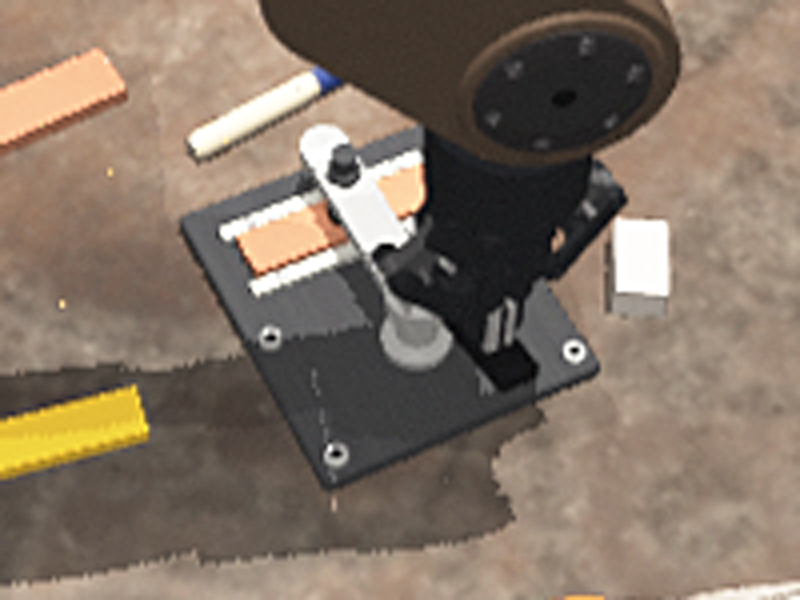

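Request:
{"name": "move_arm", "arguments": {"motion": [{"x": -0.001,"y": 0,"z": 0.004,"yaw": 0},{"x": -0.002,"y": 0,"z": 0.009,"yaw": 0},{"x": -0.003,"y": 0,"z": 0.014,"yaw": 0},{"x": -0.004,"y": 0,"z": 0.018,"yaw": 0},{"x": -0.005,"y": 0,"z": 0.022,"yaw": 0}]}}

```text
clock: 8.77
tcp_pos: [552.6, -207.2, 168.2]
tcp_rot: [[0.17, 0.985, -0.011], [0.985, -0.17, 0.004], [0.002, -0.011, -1.0]]
force: [1.8, 1.4, 3.9]
opening: -0.1
```

```bash
python3 lv.py|sed -n '1p;12,20p'
```

```text
8.7667 [ 552.60192111 -207.16177812  168.18238162] [ -1.1 -78.3  95.2] [1.82714559 1.37784813 3.92883858]
0.1 ([0.0007, 0.001, -0.0058], -0.08)
0.05 ([-0.0001, 0.001, -0.0013], -0.08)
0 ([-0.0007, 0.0011, 0.0032], -0.08)
```

Request:
{"name": "move_arm", "arguments": {"motion": [{"x": 0,"y": 0,"z": 0.001,"yaw": 0},{"x": 0,"y": 0,"z": 0.002,"yaw": 0},{"x": 0,"y": 0,"z": 0.003,"yaw": 0},{"x": 0,"y": 0,"z": 0.004,"yaw": 0}]}}

```text
clock: 9.1
tcp_pos: [552.6, -207.3, 164.4]
tcp_rot: [[0.17, 0.985, -0.011], [0.985, -0.17, 0.003], [0.002, -0.011, -1.0]]
force: [-1.9, -2.6, 13.3]
opening: -0.0
```

Request:
{"name": "move_arm", "arguments": {"motion": [{"x": 0,"y": 0,"z": 0.001,"yaw": 0},{"x": 0,"y": 0,"z": 0.002,"yaw": 0},{"x": 0,"y": 0,"z": 0.002,"yaw": 0}]}}

```text
clock: 9.35
tcp_pos: [552.7, -207.3, 164.1]
tcp_rot: [[0.17, 0.985, -0.009], [0.985, -0.17, 0.003], [0.001, -0.01, -1.0]]
force: [-4.0, -0.6, 19.5]
opening: -0.1
```

Request:
{"name": "move_arm", "arguments": {"motion": [{"x": 0,"y": 0,"z": -0.01,"yaw": 0},{"x": 0,"y": 0,"z": -0.04,"yaw": 0},{"x": 0,"y": 0,"z": -0.08,"yaw": 0},{"x": 0,"y": 0,"z": -0.12,"yaw": 0},{"x": 0,"y": 0,"z": -0.14,"yaw": 0}]}}

```text
clock: 9.77
tcp_pos: [554.4, -207.5, 308.6]
tcp_rot: [[0.17, 0.986, -0.006], [0.986, -0.17, 0.001], [0.0, -0.006, -1.0]]
force: [0.0, -0.2, -0.3]
opening: 0.2
```

Request:
{"name": "move_arm", "arguments": {"motion": [{"x": 0.04,"y": -0.02,"z": 0,"yaw": 0},{"x": 0.08,"y": -0.03,"z": 0,"yaw": 0},{"x": 0.12,"y": -0.05,"z": 0,"yaw": 0},{"x": 0.15,"y": -0.07,"z": 0,"yaw": 0},{"x": 0.19,"y": -0.08,"z": 0,"yaw": 0}]}}

```text
clock: 10.18
tcp_pos: [505.3, -5.0, 309.2]
tcp_rot: [[0.17, 0.985, -0.007], [0.985, -0.17, 0.002], [0.0, -0.007, -1.0]]
force: [1.6, -0.6, 0.7]
opening: -0.2
```

Request:
{"name": "move_arm", "arguments": {"motion": [{"x": 0.04,"y": 0,"z": 0,"yaw": 0},{"x": 0.08,"y": 0,"z": 0,"yaw": 0},{"x": 0.12,"y": 0,"z": 0,"yaw": 0},{"x": 0.15,"y": 0,"z": 0,"yaw": 0},{"x": 0.16,"y": 0,"z": 0,"yaw": 0}]}}

```text
clock: 10.6
tcp_pos: [532.2, 156.4, 309.1]
tcp_rot: [[0.167, 0.986, -0.008], [0.986, -0.167, 0.002], [0.001, -0.008, -1.0]]
force: [-1.2, -0.1, -0.9]
opening: -0.1
```

```bash
python3 look.py 11; python3 lev.py | head -1
```

```text
10.6 [532.23147256 156.41599251 309.09855582] [-1.23852284 -0.05530628 -0.93657583] [0.17 0.39 1.72 0.   1.04 0.33]
0 [[603.0, 375.0], [526.0, 419.0], [596.0, 377.0], [524.0, 432.0]]
```

View pics/scene11c.png

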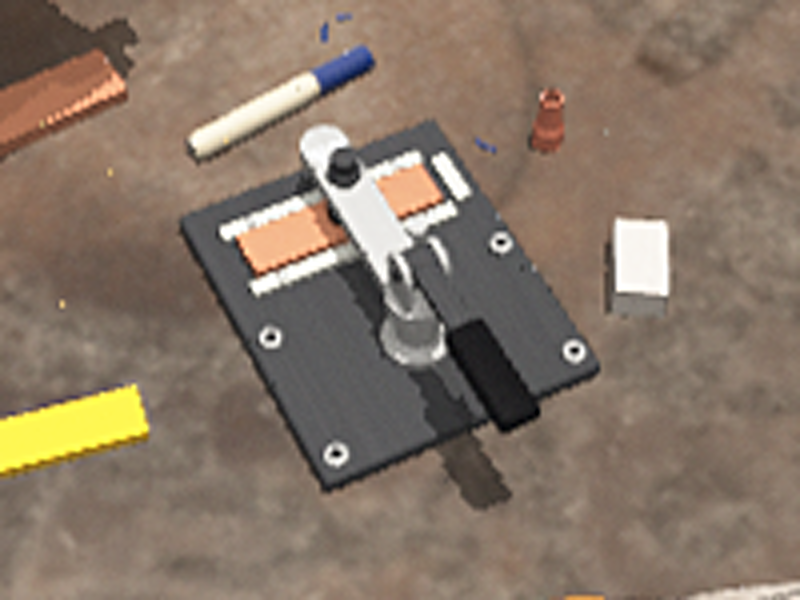

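View pics/top11c.png

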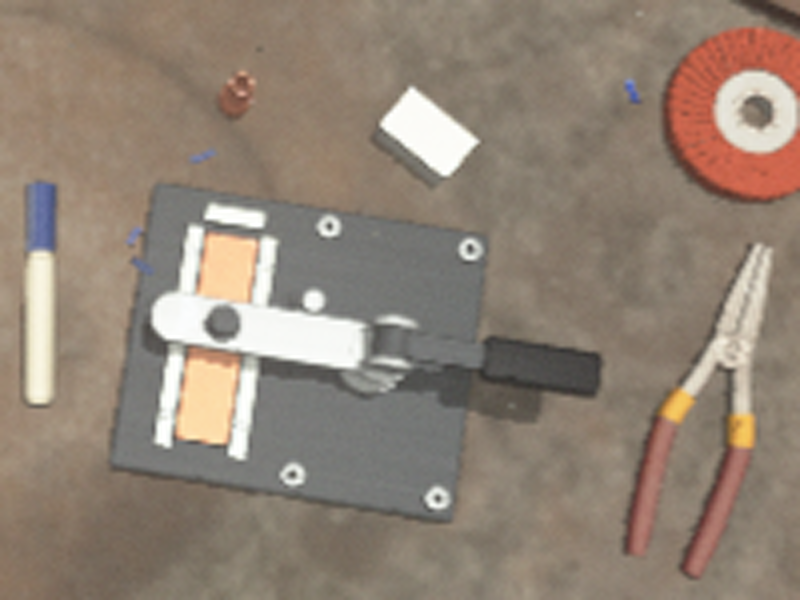

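```bash
python3 -c "
from h import *
print(env.read_state()['joint_vel'].round(3)); print(env.close_job())"
```

```text
[-0.022 -0.009  0.002 -0.001 -0.003  0.001]
the job is handed in; nothing more can be done
None
```

The copper bar is clamped, and the job was handed in at about 10.7 s on the robot's clock.

- **Strap:** I pushed it round with the closed fingers from about 0.83 rad until the force rose to about 15 N at the stop pin. The last top picture shows it against the pin over the bar.
- **Lever:** only then did I press the cam lever down along its arc, to a solid 20 N stop. In the last pictures the handle end is within about 3 px, in the 4x enlarged view, of where it should be with the lever fully down.
- **Surroundings:** the arm is clear and touching nothing. In the pictures before and after, the bar, pliers, aluminium block, ceramic cup and marker have not moved.

No check failed. The pad itself is hidden under the strap, so I infer that it bears on the bar from the lever being fully down. The four corners of the fixture's plate fitted its given size only to about 3 mm in the top camera, which made no difference to the pushing.

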